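# Park the mortar behind the sprung flaps

### The job

The trolley is about to be wheeled through the doorway: slide the ceramic mortar, upright and on the trolley top, into the mouth of the railed bay and push it through the pair of sprung swing flaps until it is pressed firmly but gently against the sprung buffer on the end stop. The end stop is clamped at a different place each time, so go by feel. Then let go and leave the mortar standing against the buffer with both flaps shut behind it, and disturb nothing else.

Things in the scene. Friction and masses are not known exactly. Their poses are not given: they have to be found in the camera images.
- mortar_center (a point): Centre (half-way up, 29 mm above its foot) of the loose white ceramic mortar: a round open cup, outer diameter 90 mm, height 58 mm, wall 9 mm thick, inside diameter 72 mm and inside depth 48 mm, about 0.35 to 0.6 kg. Its z axis points up; its yaw has no meaning. It can be gripped across its wall from above, one finger inside.
- bay: Fixed steel-rod railed bay, open above, no floor. Origin on the trolley top midway between the flap hinges; +x is the direction to push, z up. Straight rails along x, inner faces 110 mm apart, from x = -85 to +260 mm; before that the mouth flares to 170 mm wide at x = -135 mm. Rails and posts up to 48 mm high, flap hinge pins 56 mm.
- bay_end (a point): Far end of the rails, on the trolley top in the lane's middle (bay x = +260 mm; axes as the bay's). Before it an end stop, 72 mm high, is clamped across the rails, with a rubber buffer plate (64 mm wide, 10 to 44 mm high) facing the flaps; its face is anywhere from bay x = 160 to 200 mm, not measured. It gives from 3.8 N, then 1 mm per 2.5 N, for 8 mm; 5 to 12 N, held a moment, is right.
- flap_a (a joint): Opening angle (rad) of the flap hinged on the bay's +y side at x = 0, y = +52 mm: a steel leaf 50 mm long, 10 to 50 mm above the trolley top; 0 is shut (square across the lane), grows to 1.6 as it swings towards +x only. A spring shuts it with 0.025 N m, rising to 0.10 N m when wide open.
- flap_b (a joint): The same for the mirror-image flap hinged on the -y side, y = -52 mm. Shut, the leaf ends almost meet in the middle of the lane.
- bowls (a point): Bystander: centre of two stacked steel bowls, 120 mm across, 66 mm high together. Leave alone.
- spatula_grip (a point): Bystander: handle of the orange silicone spatula lying flat, 260 mm long. Leave alone.
- holder_mid (a point): Bystander: middle of the square wooden chopstick holder, 70 x 70 x 100 mm, with chopsticks up to 205 mm high. Leave alone.
- pestle_mid (a point): Bystander: middle of the white ceramic pestle, 119 mm long and up to 34 mm thick, lying on the trolley top. Leave alone.
Things that resemble listed ones, but are neither listed nor needed, are in the scene too. What is shaped like the part that bears mortar_center but blue or purple is not meant.

How it is judged:
By the outcome, as a careful person would: the job done as asked, in the order asked, and still so for the second after the job is handed in, with the robot touching nothing.
It also fails if it takes over 69 s, if anything falls off the work surface, if the arm or the gripper's body presses on something with over 40 N, if the wrist force passes 120 N, or if a joint passes its speed limit or range.

### The arm

A 6-joint arm with a two-finger parallel gripper is mounted at the origin on the work surface. World frame = base frame: x ahead of the robot, y to its left, z up, the work surface at z = 0. Lengths are in mm, angles in rad, forces in N, time in s.
With the tool pointing down it reaches from about 350 to 800 mm from the base axis. Payload 7.3 kg.
Tool frame: the origin (TCP) lies at the very end of the fingers, on their centre line; the grasp point (between the pads) lies 19 mm behind it; z points along the fingers, y is the line along which they close (so a half turn about z gives the same grasp; the last joint's range is limited). The gripper opens to 85 mm and grips with 20 to 120 N. Pads are 22 mm wide; open, the fingers measure 114 mm over their backs; the gripper's body (76 mm by 85 mm) begins 54 mm behind the grasp point. The pads swing forward as they close: fully open they stand 13 mm farther back than shut.
Start: joints at [1.053, 0.342, 1.524, -0, 1.275, -0.146], TCP at [190.716, 489.154, 231.322] pointing down, gripper open.
Joint ranges: [-2.53, 2.53], [-0.77, 2.02], [0.04, 2.7], [-1, 4.14], [0.28, 2.66], [-3.11, 3.11]. Speed limits (rad/s): [2.57, 2.57, 3.14, 3.14, 3.14, 3.14].

### API

Orientations are given as a rotation vector (axis times angle).
In Python, from cell import arm, planner, imaging, workorder gives the robot as it stands. The module is installed in compiled form; this text tells all that it offers. Calls block until the motion is done:
- arm.movep(position, orientation): joint-space move of the TCP to a pose.
- arm.line_to(position, rotation=None, rate=150): straight line of the TCP; rotation=None keeps the orientation; rate is the mean speed in mm/s.
- arm.move_j(angles): joint-space move.
- arm.set_gripper(opening, grip_force=None): opening from 0.0 (shut) to 1.0 (fully open); grip_force is the grip in N (None keeps the last); returns when the fingers have stopped.
- arm.pause(seconds).
- planner.ik(position, orientation): joint angles nearest the present ones, or None.
- arm.sense(): the state.
- imaging.get_image(name): name is "scene" or "side" or "wrist"; returns a dict with "color" (480x640x3 uint8, red, green, blue), "intrinsics" (3x3 intrinsics, pixels), "R" (3x3) and "t" (3): a world point X has camera coordinates R X + t. Camera axes: x right, y down, z forward; pixel columns grow to the right and rows downward; lengths in mm; the calibration is good to about 2 mm. A picture is of the moment at which its call begins. There is no depth.
A pose or a line that the arm cannot do raises arm.Unreachable and nothing moves.
- workorder.sign_off(): hands the job in; it is judged then, once.
The state is a dict: "t": time; "joints": joint angles; "qd": joint speeds; "tau": joint torques, N m; "ee_pos": TCP position; "tcp_rot": TCP orientation; "force": force on the tool from outside, world axes, zero at the start; "torque": the same for the moment, N m; "grip_width": opening from 0.0 (shut) to 1.0 (fully open); "gripper_force": force on a finger pad.
Only numpy, scipy, OpenCV 4.12 (cv2) and the standard library are available. Lean on these libraries where they do the work, as an engineer would, in place of code of your own. Each camera call takes 0.05 s, during which the arm holds its last target. There are 200 camera calls.

## Working session

There is one attempt and no reset: what is moved stays moved. The work goes in short steps, each a Python script; the robot and the scene stay as the last script left them, time stands still between calls to the robot, and variables do not carry over. Pictures are saved under pics/ and viewed, at most 10 in all, crops included, and the job is handed in when it is done.

```bash
mkdir -p pics; cat > h.py <<'E'
from cell import arm, planner, imaging, workorder
import numpy as np, cv2
def ray(im,u,v,z):
    K=np.array(im["intrinsics"]);R=np.array(im["R"]);t=np.array(im["t"])
    c=-R.T@t; d=R.T@np.linalg.solve(K,[u,v,1.0]); return c+d*(z-c[2])/d[2]
def proj(im,X):
    p=np.array(im["intrinsics"])@(np.array(im["R"])@np.array(X,float)+np.array(im["t"])); return p[:2]/p[2]
def snap(cam,name):
    im=imaging.get_image(cam); cv2.imwrite(f"pics/{name}.png",im["color"][:,:,::-1]); return im
E
python3 - <<'E'
from h import *
import pickle
d={}
for c in("scene","side"):
    d[c]=snap(c,c+"0"); R=np.array(d[c]["R"]);print(c,-R.T@np.array(d[c]["t"]))
pickle.dump(d,open("im0.pkl","wb"))
s=arm.sense();print(s["t"],s["tcp_rot"],s["force"])
E
```

```text
scene [1312.17833017  755.94733928 1130.86808116]
side [-152.65577938 -810.13526272  638.58671886]
0.1 [-5.80608994e-01 -3.08702913e+00  2.06968839e-03] [-0.73748015 -0.3003871   0.69164163]
```

View pics/scene0.png

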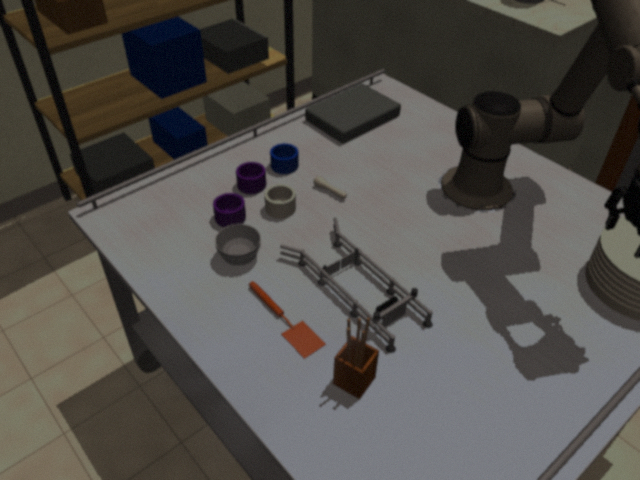

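View pics/side0.png

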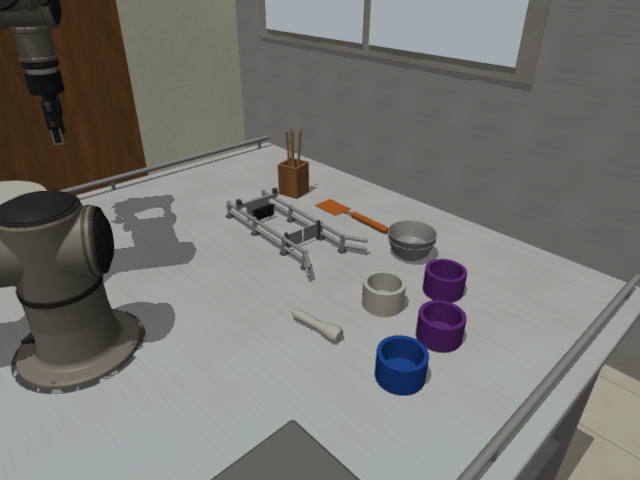

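The white mortar is at scene (280,202) and side (384,294). The look-alikes, purple at scene (250,178) and (230,209) and blue at (284,158), are not meant. The bay's mouth is near scene (310,240) and its end stop near (392,305). I'll enlarge both in one composite crop.

```bash
python3 - <<'E'
from h import *
import pickle
d=pickle.load(open("im0.pkl","rb"))
for c,(x0,y0,w,h) in dict(scene=(250,140,200,220),side=(215,170,200,150)).items():
    a=d[c]["color"][y0:y0+h,x0:x0+w,::-1]
    k=600/h if c=="scene" else 4
    a=cv2.resize(a,None,fx=k if c!="scene" else 2.7,fy=k if c!="scene" else 2.7,interpolation=cv2.INTER_CUBIC)
    if c=="scene": a=np.clip(a*1.6,0,255).astype(np.uint8)
    cv2.imwrite(f"pics/{c}_crop.png",a)
def ell(c,roi):
    im=d[c]["color"]; x0,y0,x1,y1=roi; p=im[y0:y1,x0:x1]
    g=cv2.cvtColor(p,cv2.COLOR_RGB2HSV)
    print(c,[g[j,i].tolist() for j,i in((2,2),((y1-y0)//2,(x1-x0)//2),((y1-y0)*3//4,(x1-x0)//2))])
ell("scene",(258,180,302,224)); ell("side",(355,265,412,320))
E
```

```text
scene [[135, 132, 27], [26, 36, 112], [9, 43, 60]]
side [[15, 7, 156], [28, 21, 159], [23, 28, 118]]
```

View pics/scene_crop.png

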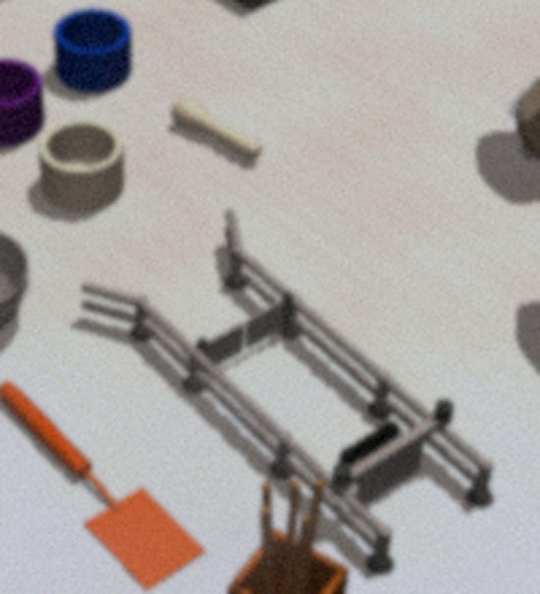

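View pics/side_crop.png

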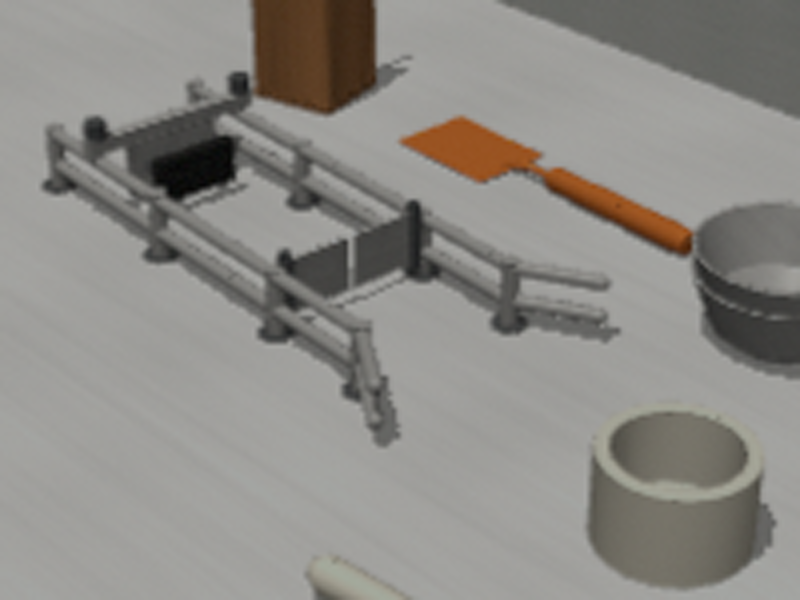

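The crops confirm the white mortar: rim centre at scene (280,194) and side (384,284). They also show the hinge pins, rail-end posts, corner posts and the dark buffer clearly. Next I triangulate.

```bash
python3 - <<'E'
from h import *
import pickle
d=pickle.load(open("im0.pkl","rb"))
S=lambda x,y:(250+x/2.7,140+y/2.7); D=lambda x,y:(215+x/4,170+y/4)
pts=dict(mortar=(S(82,147),D(678,455),58),pinL=(S(203,345),D(413,203),56),pinR=(S(288,295),D(285,253),56),
endL=(S(380,540),D(195,84),48),endR=(S(485,470),D(57,128),48),corL=(S(140,303),D(512,262),48),corR=(S(232,257),D(362,325),48),
bufL=(S(345,462),D(235,138),44),bufR=(S(395,425),D(155,168),44),bowl=(S(-30,240),D(785,240),66),flL=(S(83,288),D(606,280),48),flR=(S(230,212),D(376,383),48))
P=lambda c:np.array(d[c]["intrinsics"])@np.c_[d[c]["R"],d[c]["t"]]
for n,(a,b,z) in pts.items():
    X=cv2.triangulatePoints(P("scene"),P("side"),np.array(a,float).reshape(2,1),np.array(b,float).reshape(2,1)).ravel();X=X[:3]/X[3]
    print(n,X.round(1),ray(d["scene"],*a,z).round(1)[:2],ray(d["side"],*b,z).round(1)[:2])
E
```

```text
mortar [ 520.8 -305.1   51.2] [ 524.6 -296.6] [ 515.7 -312.6]
pinL [614.7  -4.4  51. ] [6.166e+02 4.000e-01] [610.2 -13.1]
pinR [ 5.095e+02 -2.000e-01  5.230e+01] [510.9   3.4] [507.   -7.3]
endL [642.1 254.8  40.7] [647.2 257.8] [631.9 242.9]
endR [520.6 261.4  42.1] [523.9 264.6] [514.7 249.3]
corL [617.9 -91.8  41.8] [620.8 -85.8] [ 611.8 -100.6]
corR [503.4 -82.9  39.4] [510.2 -76.7] [493.3 -92.7]
bufL [606.3 172.7  38. ] [607.5 177.7] [601.4 158.8]
bufR [539.3 172.2  37. ] [543.3 176.5] [532.1 159.3]
bowl [ 711.2 -232.7   80.1] [ 703.4 -246.7] [ 731.8 -217.6]
flL [ 646.  -145.1   40.2] [ 649.7 -137.2] [ 638.  -155.2]
flR [ 462.7 -134.4   41.1] [ 466.9 -127.6] [ 457.4 -144. ]
```

```bash
cat >> h.py <<'E'
def rv(yaw):  # tool down, tool y axis at heading yaw (deg)
    a=np.radians((yaw+90)/2); return np.array([np.pi*np.cos(a),np.pi*np.sin(a),0])
E
python3 - <<'E'
from h import *
import pickle
r=rv(86.5); print(planner.ik([561,-30,330],r),planner.ik([518,-345,150],r),planner.ik([565,120,25],r))
arm.movep([540,0,330],r); w1=snap("wrist","w1")
arm.movep([518,-330,230],r); w2=snap("wrist","w2")
pickle.dump((w1,w2),open("w.pkl","wb"))
for w in (w1,w2): print((-np.array(w["R"]).T@np.array(w["t"])).round(0))
print(proj(w1,[562,-2,56]),proj(w2,[521,-305,58]),arm.sense()["t"])
cv2.imwrite("pics/w12.png",np.vstack([w1["color"][:,:,::-1],w2["color"][:,:,::-1]])[::1,::1])
a=cv2.resize(w1["color"],(400,300));b=cv2.resize(w2["color"],(400,300))
E
```

```text
[-0.18983881  0.35906838  1.2297068   0.          1.55281746 -1.69954862] [-0.71062321  0.58758341  1.35344755  0.          1.20056169 -2.22033302] [ 7.66199637e-02  6.68580440e-01  1.60801855e+00 -4.44089210e-16
  8.64993667e-01 -1.43308984e+00]
[468.   4. 472.]
[ 447. -325.  373.]
[316.93623837 217.11252301] [349.27717163 218.77504555] 3.6833
```

View pics/w1.png

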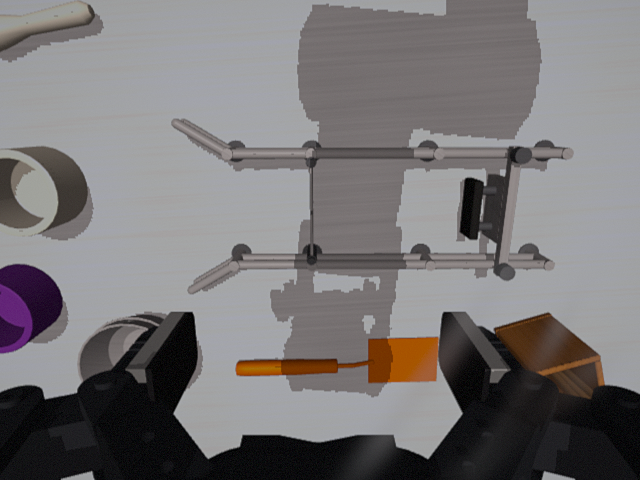

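View pics/w2.png

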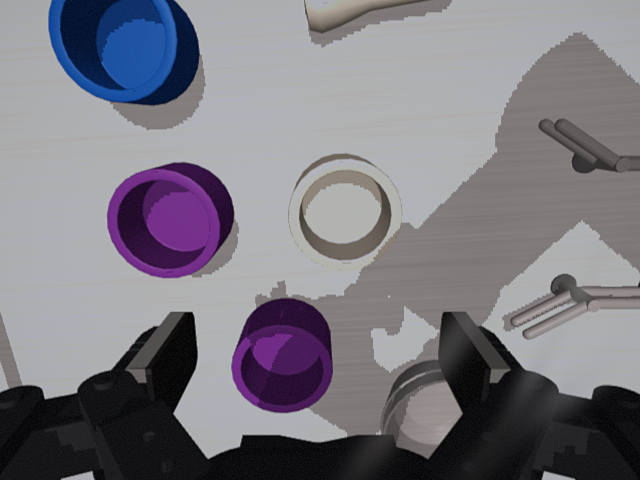

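w1 shows the bay from above: pin tops at about (312,150) and (312,258), rail ends at (568,153) and (548,265), buffer face at column ~462. w2 shows the white mortar, rim centre about (346,219), with the purple and blue look-alikes apart from it. A purple one sits close at (283,355).

```bash
python3 - <<'E'
from h import *
import pickle
w1,w2=pickle.load(open("w.pkl","rb"))
g=cv2.cvtColor(w2["color"],cv2.COLOR_RGB2HSV)
x0,y0=275,140; p=w2["color"][y0:285,x0:415].astype(int)
# cream: red-blue difference
m=((p[:,:,0]-p[:,:,2]>14)).astype(np.uint8)
c=max(cv2.findContours(m,cv2.RETR_EXTERNAL,cv2.CHAIN_APPROX_NONE)[0],key=cv2.contourArea); print("bbox",np.array(cv2.boundingRect(c))+[x0,y0,0,0])
for z,q in((58,(346,219)),):print("mortar",ray(w2,*q,z).round(1))
print("rim diam",[ray(w2,u,219,58).round(1)[:2] for u in(289,402)],[ray(w2,346,v,58).round(1)[:2] for v in(168,271)])
for n,q,z in(("pinR",(312,150),56),("pinL",(312,258),56),("endR",(568,153),45),("endL",(548,265),45),("corR",(232,154),45),("corL",(238,264),45),("buf1",(464,180),44),("buf2",(461,238),44),("flR",(176,122),45),("flL",(192,290),45)):
    print(n,ray(w1,*q,z).round(1)[:2])
# purple near: rim
for q in((233,360),(331,360),(283,300),(283,410)):print("purple",ray(w2,*q,58).round(0)[:2])
E
```

```text
bbox [307 216  81  44]
mortar [ 521.  -307.6   58. ]
rim diam [array([ 518.3, -352.2]), array([ 523.7, -263.7])] [array([ 481.5, -306. ]), array([ 564.4, -309.3])]
pinR [493.9  -2.7]
pinL [606.2 -10. ]
endR [513.3 256.7]
endL [633.6 248.1]
corR [493.7 -84.5]
corL [611.9 -91.9]
buf1 [534.6 152.6]
buf2 [597.1 151.8]
flR [ 459.2 -136.4]
flL [ 639.4 -146.9]
purple [ 641. -411.]
purple [ 646. -326.]
purple [ 587. -363.]
purple [ 695. -372.]
```

The mortar is consistent at (521,-307) across views. The bay's lateral position differs by ~8 mm between views, so I'll check it with one enlarged crop, overlaying both hypotheses.

```bash
python3 - <<'E'
from h import *
import pickle
w1,w2=pickle.load(open("w.pkl","rb")); d=pickle.load(open("im0.pkl","rb"))
th=np.radians(86.5); ex=np.array([np.cos(th),np.sin(th)]); ey=np.array([-ex[1],ex[0]])
def dr(im,x0,y0,w,h,k):
    a=cv2.resize(im["color"][y0:y0+h,x0:x0+w,::-1],None,fx=k,fy=k,interpolation=cv2.INTER_CUBIC)
    for o,c in(((560,-3),(0,0,255)),((551,-4),(0,255,0))):
        for s in(1,-1):
            X=lambda x,y,z:tuple(int(v) for v in ((proj(im,[*(np.array(o)+x*ex+s*y*ey),z])-[x0,y0])*k))
            cv2.circle(a,X(0,52,56),4,c,1)
            cv2.line(a,X(-85,55,48),X(260,55,48),c,1); cv2.line(a,X(-85,55,48),X(-135,85,48),c,1)
    return a
A=dr(w1,165,105,420,190,1.9); B=dr(d["side"],215,175,160,100,2.5); C=dr(d["scene"],270,210,170,150,2.3)
out=np.zeros((600,800,3),np.uint8); out[:A.shape[0],:A.shape[1]]=A[:361]
y=361; out[y:y+239,:400]=B[:239,:400]; out[y:y+239,405:405+391]=C[:239,:391]
cv2.imwrite("pics/ov.png",out)
E
```

```text
(no output)
```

View pics/ov.png

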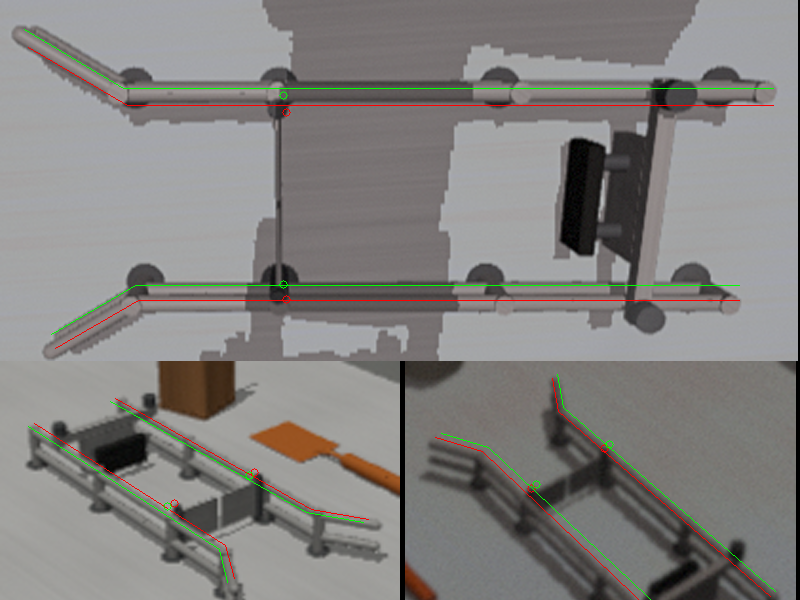

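The rail inner faces lie between the hypotheses, nearer red: bay origin ≈ (557,-6), yaw 86.5°, buffer face near bay x ≈ 160. Next I grip the mortar by its rear wall. A small opening keeps clear of the purple neighbour.

```bash
cat >> h.py <<'E'
th=np.radians(86.5); ex=np.array([np.cos(th),np.sin(th)]); ey=np.array([-ex[1],ex[0]]); O=np.array([557,-6.])
RV=rv(86.5)
def tcp(bx,by,z): # mortar centre at bay (bx,by) -> TCP at its rear wall
    return [*(O+(bx-40.5)*ex+by*ey),z]
def f():
    s=arm.sense(); F=np.array(s["force"]); return np.round([F[:2]@ex,F[:2]@ey,F[2]],2)
E
python3 - <<'E'
from h import *
r=np.array([521,-307.5])-O; b=(r@ex,r@ey); print("mortar bay",np.round(b,1))
arm.set_gripper(0.45,40)
arm.line_to(tcp(*b,90),RV,rate=200); print(f())
arm.line_to(tcp(*b,26),rate=80); print(f())
arm.set_gripper(0.0,40); s=arm.sense(); print(s["grip_width"],s["gripper_force"],np.round(s["ee_pos"],1),f(),s["t"])
snap("wrist","w3")
E
```

```text
mortar bay [-303.1   17.5]
[0.18 0.73 0.36]
[ 0.33  0.9  -0.42]
0.12464220539975765 41.59835904836655 [ 518.8 -348.1   26.7] [1.14 1.23 4.61] 6.3833
```

View pics/w3.png

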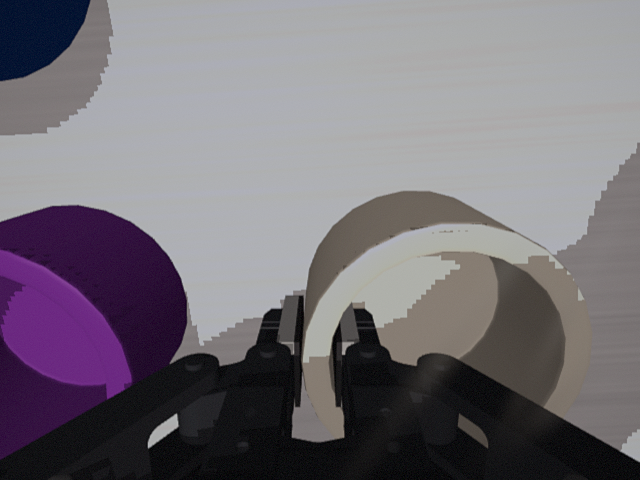

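The pads straddle the mortar's rear wall, at width about 10.6 mm, with the mortar upright and the purple one untouched. Next I slide it to the mouth.

```bash
python3 - <<'E'
from h import *
arm.line_to(tcp(-170,0,27),rate=70); print(f())
for x in range(-150,-49,20):
    arm.line_to(tcp(x,0,27),rate=60); print(x,f())
s=arm.sense();print(s["t"],s["grip_width"],np.round(s["ee_pos"],1)); w=snap("wrist","w4")
E
```

```text
[-1.44 -0.29  0.76]
-150 [ 2.45  0.63 -1.48]
-130 [ 0.63 -0.4  -4.6 ]
-110 [ 0.31  0.44 -5.45]
-90 [ 0.41 -0.35 -4.7 ]
-70 [-0.12  0.4  -4.51]
-50 [ 0.49  0.06 -4.91]
11.4 0.1241516649023986 [551.5 -95.9  27. ]
```

View pics/w4.png

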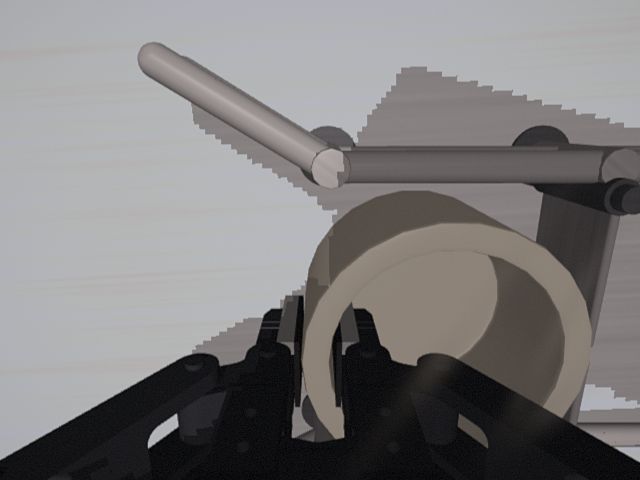

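The mortar is in the straight section with no side load, but fz ≈ -5 N means it is hanging slightly off the surface. I'll lower it and check the lateral offset from the rail's inner edge (row 183).

```bash
python3 - <<'E'
from h import *
w=imaging.get_image("wrist")
for q,z in(((450,183),43),((450,150),43),((627,197),56)):
    r=ray(w,*q,z)[:2]-O; print(q,np.round([r@ex,r@ey],1))
z=27.0
while z>25 and f()[2]<-1.0:
    z-=0.2; arm.line_to(tcp(-50,0,z),rate=20); arm.pause(.1); print(round(z,1),f(),np.round(arm.sense()["ee_pos"][2],2))
E
```

```text
(450, 183) [-50.5  54.1]
(450, 150) [-51.4  64. ]
(627, 197) [-5.1 52. ]
26.8 [-0.66  0.16 -5.21] 26.86
26.6 [-1.18  1.17 -2.23] 26.74
26.4 [-2.38  1.76  2.83] 26.74
```

Lateral error is about 1 mm and the mortar is back on the surface. Now I push through the flaps and feel for the buffer.

```bash
cat >> h.py <<'E'
def fa(n=6):
    a=[]
    for _ in range(n): arm.pause(.03); a.append(f())
    return np.mean(a,0).round(2)
E
python3 - <<'E'
from h import *
Z=26.55
for x in range(-35,91,25):
    arm.line_to(tcp(x,0,Z),rate=50); print(x,f())
x=90.; base=fa(); print("base",base)
while x<165:
    x+=1.5; arm.line_to(tcp(x,0,Z),rate=25); F=fa(2)
    print(x,F,end=" ")
    if F[0]<base[0]-3: print("contact"); break
s=arm.sense();print(s["t"],np.round(s["ee_pos"],2),fa(),s["grip_width"])
E
```

```text
-35 [ 1.71 -1.29  2.27]
-10 [-4.39 -1.66  2.34]
15 [-4.42 -3.02  1.23]
40 [-2.55 -0.19  4.57]
65 [ 0.18 -0.08  5.18]
90 [-0.47  0.17  4.09]
base [-0.66  0.13  5.42]
91.5 [-2.87 -0.26  5.6 ] 93.0 [-3.32  0.03  6.2 ] 94.5 [-3.76  0.01  5.44] contact
17.4 [560.34  48.06  26.69] [-3.48 -0.24  5.62] 0.12657513420840044
```

That -3.5 N appeared at once and stays flat, so it looks like table friction from pressing down. I'll lighten the press and continue.

```bash
python3 - <<'E'
from h import *
Z=26.72; x=94.5; h=[]
while x<165:
    x+=1.0; arm.line_to(tcp(x,0,Z),rate=20); F=fa(3); h.append(F[0])
    print(x,F,end="; ")
    if len(h)>4 and F[0]<np.median(h[2:])-2.5 and F[0]<-4.5: print("contact"); break
    if F[0]<-11: break
s=arm.sense();print(s["t"],np.round(s["ee_pos"],2),fa(),s["grip_width"])
E
```

```text
95.5 [-2.43 -0.26  4.59]; 96.5 [-3.04  0.27  4.8 ]; 97.5 [-3.5  -0.02  4.99]; 98.5 [-3.93  0.08  4.18]; 99.5 [-3.4  -0.62  3.76]; 100.5 [-3.28  0.67  3.44]; 101.5 [-2.93  0.22  4.05]; 102.5 [-3.37 -0.64  3.31]; 103.5 [-3.06  0.34  3.91]; 104.5 [-2.67 -0.16  3.05]; 105.5 [-2.87  0.29  2.93]; 106.5 [-3.07 -0.18  2.46]; 107.5 [-2.93 -0.26  2.67]; 108.5 [-3.06  0.01  3.46]; 109.5 [-2.88 -0.31  2.45]; 110.5 [-2.41 -0.15  2.57]; 111.5 [-2.73  0.07  2.99]; 112.5 [-2.86  0.35  1.82]; 113.5 [-2.6  -0.06  2.58]; 114.5 [-2.74 -0.06  2.25]; 115.5 [-2.6   0.32  2.06]; 116.5 [-2.36  0.28  2.29]; 117.5 [-2.04 -0.12  2.35]; 118.5 [-2.25  0.03  1.15]; 119.5 [-2.46 -0.38  2.38]; 120.5 [-2.88 -0.77  2.18]; 121.5 [-2.56 -0.46  1.29]; 122.5 [-2.43 -0.57  2.43]; 123.5 [-2.42  0.03  2.35]; 124.5 [-2.62  0.34  1.99]; 125.5 [-5.01  0.39  2.35]; 126.5 [-7.15  0.13  2.49]; contact
28.8 [562.18  78.95  26.7 ] [-6.78 -0.19  2.66] 0.12571595140128342
```

Contact is clear: force rises from the -2.5 N friction level from x ≈ 124.8. I'll press to about 8 N on the buffer, hold, ease back and release.

```bash
python3 - <<'E'
from h import *
Z=26.72; x=126.5
while x<133:
    x+=.5; arm.line_to(tcp(x,0,Z),rate=10); F=fa(4); print(x,F,end="; ")
    if F[0]<-10.3: break
arm.pause(1.0); print("held",fa())
while x>124:
    x-=.3; arm.line_to(tcp(x,0,Z),rate=10); F=fa(4); print(round(x,1),F,end="; ")
    if F[0]>-1.2: break
s=arm.sense();print(s["t"],np.round(s["ee_pos"],2),s["grip_width"])
E
```

```text
127.0 [-8.8   0.48  2.38]; 127.5 [-9.75  0.48  2.62]; 128.0 [-10.47   0.1    2.81]; held [-10.3    0.21   2.61]
127.7 [-9.18 -0.33  2.46]; 127.4 [-7.84  0.51  2.03]; 127.1 [-6.47  0.43  2.04]; 126.8 [-5.8  -0.19  2.2 ]; 126.5 [-5.35 -0.76  1.94]; 126.2 [-2.88  0.07  1.93]; 125.9 [-0.04 -0.05  1.89]; 34.0333 [562.25  79.6   26.72] 0.12183219204350472
```

```bash
python3 - <<'E'
from h import *
p=arm.sense()["ee_pos"]
arm.set_gripper(0.4); print(f(),arm.sense()["grip_width"])
arm.line_to([p[0],p[1],95],rate=60); print(f())
arm.line_to([p[0],p[1],220],rate=150)
arm.line_to([p[0]-40,p[1]-60,300],rate=200); print(f(),arm.sense()["t"])
w=snap("wrist","w5")
E
```

```text
[0.31 0.63 0.36] 0.3994383677317534
[0.26 0.87 0.58]
[-0.16 -0.35  0.35] 37.35
```

View pics/w5.png

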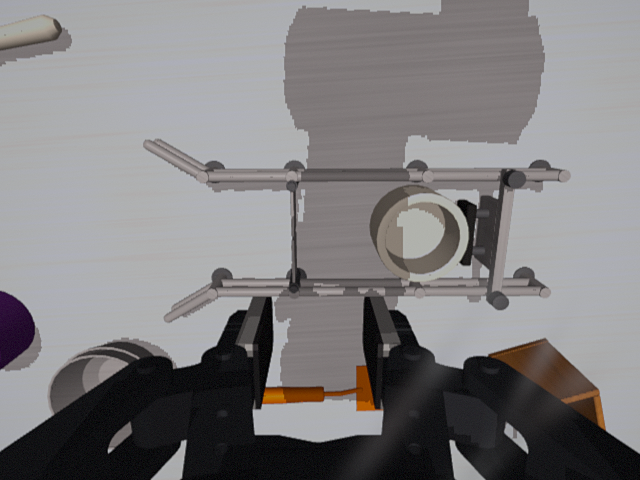

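The picture shows the mortar upright against the buffer (contact near (467,232)). Both flaps are shut at column 294 and the bystanders are in place. One numeric check that it did not recoil:

```bash
python3 - <<'E'
from h import *
w=imaging.get_image("wrist")
b=lambda q,z:np.round([(ray(w,*q,z)[:2]-O)@ex,(ray(w,*q,z)[:2]-O)@ey],1)
g=cv2.cvtColor(w["color"],cv2.COLOR_RGB2GRAY)
print("rim front/back at z58",b((470,232),58),b((371,232),58)); print("buffer top face edge",b((462,203),44),b((462,262),44))
print(g[262,440:480:2],g[206,440:480:2], arm.sense()["t"])
print("expected rim front", 126.2+45)
E
```

```text
rim front/back at z58 [169.8   7.7] [74.5  7.7]
buffer top face edge [164.3  33.3] [170.3 -27.6]
[ 98  97  87  89 135 179 175 176 177 166  14  24  29  32  32  59 131 123
 123 110] [ 88 152 180 176 176 175 177 179 152  26   5  10   9  14  20  29  27  24
 101 139] 37.45
expected rim front 171.2
```

```bash
python3 -c "
from h import *
print(workorder.sign_off())"
```

```text
the job is handed in; nothing more can be done
None
```

I slid the mortar through the flaps, held it against the buffer with about 8 N (estimated), then eased back and let go. A camera check showed it standing against the buffer within about 2 mm, both flaps shut and nothing else disturbed, and I handed the job in at about 37 s.

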